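# Lay the sampler's drip pan and cover in the deck pockets, right face up

### The arm

A 7-joint arm with a two-finger parallel gripper is mounted at the origin on the work surface. World frame = base frame: x ahead of the robot, y to its left, z up, the work surface at z = 0. Lengths are in m, angles in rad, forces in N, time in s.
With the tool pointing down it reaches from about 0.425 to 0.875 m from the base axis. Payload 4.7 kg.
Tool frame: the origin (TCP) lies between the finger pads; the fingertips stand 11 mm ahead of it and the grasp point (between the pads) lies 8 mm behind it; z points along the fingers, y is the line along which they close (so a half turn about z gives the same grasp; the last joint's range is limited). The gripper opens to 87 mm and grips with 3 to 60 N. Pads are 19 mm wide; open, the fingers measure 117 mm over their backs; the gripper's body (75 mm by 190 mm) begins 51 mm behind the grasp point.
Start: joints at [-1.321, 0.321, -0.07, 1.45, 0.023, 1.371, -0.057], TCP at [0.152, 0.632, 0.234] pointing down, gripper open.
Joint ranges: [-2.86, 2.86], [-0.3, 2.09], [-1.38, 1.24], [0.06, 2.45], [-1.56, 4.7], [0.09, 2.05], [-2.69, 2.69]. Speed limits (rad/s): [2.57, 2.57, 3.14, 3.14, 3.14, 3.14, 3.14].

### API

Orientations are given as a rotation vector (axis times angle).
In Python, from bench import ctrl gives the robot as it stands. The module is installed in compiled form; this text tells all that it offers.
- The arm moves only by the shell command python3 -m inch 'ROWS' [FORCE]. ROWS is JSON, a list of rows, each an object with "slide": the shift along the tool's x, y, z scaled (see below), a list of three; "angular": the turn, a rotation vector about the tool's x, y, z scaled (see below), a list of three; "claw": the opening, from -1 (shut) to 1 (fully open). In form: [{"slide": [tx, ty, tz], "angular": [rx, ry, rz], "claw": claw}, ...]. A call has 1 to 10 rows; each row is the pose to reach, as a shift and turn from the pose commanded when the call began, along the tool's axes at that moment; what a row does not reach only later rows make up. The controller multiplies each number of a shift by 0.25 m and each number of a turn by 30 degrees. A row lasts 1/10 s, in which the tool goes at most 50 mm and 8.59 degrees, less where a joint would pass 70% of its speed; a pose out of reach is approached as far as the arm can. A call with a number of a shift or a turn outside -1 to 1 is refused whole. A call with a gripper value outside its range is refused whole. The fingers move at their own pace and stop on an object; FORCE is the grip in N (left out, the last holds). Time passes only in rows, so rows that repeat a pose let the fingers close. It gives the time, the measured TCP pose, the force, the opening and the grip force at its end, in the units of the state.
- ctrl.get_state(): the state, without advancing time (a new reading comes with each control period).
- ctrl.get_image(name): name is "scene" or "top" or "wrist"; returns a dict with "color" (420x560x3 uint8, red, green, blue), "depth" (420x560 float32, m along the optical axis (not along the pixel's ray), 0 where there is no reading), "camera_matrix" (3x3 intrinsics, pixels), "dist_coeffs" ([k1, k2, p1, p2, k3] as OpenCV has them; the pictures are not rectified), "extrinsics" (4x4, takes a point from camera to world coordinates); the wrist camera has in their place "tool_from_camera" (4x4, takes a point from camera to tool coordinates, whose origin is the TCP and whose axes are the flange's). Camera axes: x right, y up, looking along -z (the intrinsics and any distortion apply to the point x, -y, -z); pixel columns grow to the right and rows downward; lengths in m; the calibration is good to about 2 mm. A picture is of the moment at which its call begins: read the wrist's pose just before it.
- ctrl.close_job(): hands the job in; it is judged then, once.
Trained networks look in the newest picture that a camera, given by its name, has taken for a name from the list of things; names that differ only in an ending like _2 or _b are one class to them, and where a whole thing is asked for, a point or a joint stands for the part that bears it (a point fixed in the world has none). Each returns a list of dicts, best first, with "confidence" (0 to 1); they miss things now and then, are a little off and sometimes report something else, mostly with a low value. They report only what shows in the picture. A call takes as long as a camera call. They do not tell look-alikes from the thing itself.
- ctrl.find_in(query, camera): "bbox" ([centre column, centre row, width, height] in pixels, round what is visible of it).
- ctrl.outline_of(query, camera): "mask" (420x560 bool, what is visible of it) and "bbox" ([centre column, centre row, width, height] in pixels, round what is visible of it).
The state is a dict: "time": time; "joint_positions": joint angles; "qd": joint speeds; "joint_torque": joint torques, N m; "position": TCP position; "tool_rot": TCP orientation; "ft_force": force on the tool from outside, world axes, zero at the start; "torque": the same for the moment, N m; "grip_width": opening from 0.0 (shut) to 1.0 (fully open); "grip_force": force on a finger pad.
Only numpy, scipy, OpenCV 4.12 (cv2) and the standard library are available. Lean on these libraries where they do the work, as an engineer would, in place of code of your own. Each camera call takes 0.05 s, during which the arm holds its last target. There are 200 camera calls.

### The job

The washed drip pan (plain steel tray) and the steel cover (same shape, with a bar handle on its closed face) stand on edge on the middle rib of the sampler deck. First tip the pan over so that it ends up open side up, lying flat on the floor of the pocket beside it, and then tip the cover over so that it ends up rim down, handle up, flat on the floor of the pocket beside it. Push them home rather than picking them up off the deck, and leave the bottles and the beaker where they stand.

Things in the scene. Friction and masses are not known exactly. Their poses are not given: they have to be found in the camera images.
- deck: fixed grey deck, 286 (x) x 262 mm (y), any yaw; origin: centre of its underside, z up. Flat rib 50 mm wide, top 18 mm above the bench, along x through the middle; two pockets on each side of it (four alike), each 132 (x) x 98 mm (y), floor 8 mm above the bench. End walls and walls between pockets as high as the rib; outer walls (y = +-123 to 131 mm) 24 mm above the bench
- pan: drip pan, 0.25 kg, on the rib: steel shell 120 x 90 x 28 mm, 3 mm walls, one large face open, on edge at first. Origin: centre of the lower 120 x 28 mm wall's outside; x along the 120, z along the 90 (up at first; 0 to 90), y across the 28 towards the open face (rim y = +14, closed face y = -14). Opens to the same side as the cover. Once tipped, push it 12 mm out to drop in
- pan_mid (a point): centre of the pan's 120 x 90 x 28 mm box, 45 mm along z from its origin; 14 mm above the pocket floor when the pan lies in a pocket
- cover: cover, 0.28 kg, at the rib's other end: steel shell 120 x 90 x 28 mm, 3 mm walls, one large face open, on edge at first. Origin: centre of the lower 120 x 28 mm wall's outside; x along the 120, z along the 90 (up at first; 0 to 90), y across the 28 towards the open face (rim y = +14, closed face y = -14). Bar handle on the closed face: 78 mm along x, stands out 24 mm, at z = 42 mm, 8 mm thick
- cover_mid (a point): centre of the cover's 120 x 90 x 28 mm box (without the handle), 45 mm along z from its origin; 14 mm above the pocket floor when the cover lies in a pocket
- pocket1 (a point): centre of the floor of a deck pocket (deck frame x = 69 mm, y = 74 mm, z = 8 mm)
- pocket2 (a point): centre of the floor of a deck pocket (deck frame x = 69 mm, y = -74 mm, z = 8 mm)
- pocket3 (a point): centre of the floor of a deck pocket (deck frame x = -69 mm, y = 74 mm, z = 8 mm)
- pocket4 (a point): centre of the floor of a deck pocket (deck frame x = -69 mm, y = -74 mm, z = 8 mm)
- reagent_bottle: white plastic reagent bottle, 72 mm across, 150 mm tall, a bystander; origin: centre of its underside
- beaker: glass beaker, 68 mm across, 85 mm tall, a bystander; origin: centre of its underside
- acid_bottle: amber glass bottle with black cap, 60 mm across, 130 mm tall, a bystander; origin: centre of its underside
There are look-alikes about, which are no part of the job. What is shaped like the cover but blue or purple is not meant.

How it is judged:
On the way, in this order (a step that is already met when the one before it is completed fails the run):
1. the pan lies open side up, flat on the floor of a pocket (angle between pan's own y axis and vertical below 0.07 rad and z of pan_mid in the frame of deck between 0.0185 and 0.0255 m and (horizontal distance between pan_mid and pocket1 below 0.012 m or horizontal distance between pan_mid and pocket2 below 0.012 m or horizontal distance between pan_mid and pocket3 below 0.012 m or horizontal distance between pan_mid and pocket4 below 0.012 m)), for 0.2 s.
2. the cover lies rim down, flat on the floor of a pocket (angle between cover's own y axis and vertical above 3.0716 rad and z of cover_mid in the frame of deck between 0.0185 and 0.0255 m and (horizontal distance between cover_mid and pocket1 below 0.012 m or horizontal distance between cover_mid and pocket2 below 0.012 m or horizontal distance between cover_mid and pocket3 below 0.012 m or horizontal distance between cover_mid and pocket4 below 0.012 m)), for 0.2 s.
At the end, for the whole second after the job is handed in: The pan lies in a deck pocket with its open side up and the cover in another with its rim down and handle up, each level within 4 degrees, its middle 10.5 to 17.5 mm above the pocket floor and within 12 mm of the pocket's centre seen from above, and at rest (all of step 1 and all of step 2 and linear speed of each of pan, cover below 0.02 m/s); the robot touches nothing.
It fails at once if the pan or the cover is picked up off the deck (its origin more than 55 mm above the bench) (height (world z) of any of pan, cover above 0.055 m).
It fails at once if the reagent bottle is displaced by more than 30 mm or tipped over (distance of reagent_bottle from where it was at the start of the episode above 0.03 m or angle between reagent_bottle's own z axis and vertical above 0.5 rad).
It fails at once if the beaker is displaced by more than 30 mm or tipped over (distance of beaker from where it was at the start of the episode above 0.03 m or angle between beaker's own z axis and vertical above 0.5 rad).
It fails at once if the acid bottle is displaced by more than 30 mm or tipped over (distance of acid_bottle from where it was at the start of the episode above 0.03 m or angle between acid_bottle's own z axis and vertical above 0.5 rad).
It also fails if it takes over 61 s, if anything falls off the work surface, if the arm or the gripper's body presses on something with over 40 N, if the wrist force passes 120 N, or if a joint passes its speed limit or range.

## Working session

There is one attempt and no reset: what is moved stays moved. The work goes in short steps, Python scripts to look and compute and a shell command to move; the robot and the scene stay as the last step left them, time stands still between calls to the robot, and variables do not carry over. Pictures are saved under pics/ and viewed, at most 10 in all, crops included, and the job is handed in when it is done.

```bash
mkdir -p pics
python3 - <<'E'
from bench import ctrl
import cv2
s=ctrl.get_state(); print(s['time'],s['position'],s['tool_rot'],s['grip_width'])
for n in ['scene','top']:
    d=ctrl.get_image(n); cv2.imwrite(f'pics/{n}1.png',d['color'][:,:,::-1])
    print(n,d['camera_matrix'].tolist(),d['dist_coeffs'],d['extrinsics'].tolist())
    for q in ['deck','pan','cover','reagent_bottle','beaker','acid_bottle']:
        print(q,[(round(float(r['confidence']),2),[round(float(v)) for v in r['bbox']]) for r in ctrl.find_in(q,n)])
E
```

```text
0.0 [0.15175824 0.63147595 0.2324293 ] [-3.69391106e-01 -3.11968742e+00  3.08537311e-03] 1.0005426048154509
scene [[385.0809274086293, 0.0, 278.11622103366955], [0.0, 385.0809274086293, 208.30365293973668], [0.0, 0.0, 1.0]] [-0.03155168  0.          0.          0.          0.        ] [[-0.4467358137907591, -0.537757880521288, 0.7150129891225474, 1.495091443783269], [0.8945877017464355, -0.27906443733188524, 0.3490499730707175, 0.42469976340128934], [0.011830323779951364, 0.7955749504313785, 0.6057396649430934, 0.8300069013800373], [0.0, 0.0, 0.0, 1.0]]
deck [(0.6, [267, 214, 93, 62])]
pan [(0.45, [269, 213, 91, 65])]
cover [(0.83, [325, 280, 48, 38]), (0.64, [350, 236, 34, 37]), (0.62, [269, 211, 24, 47])]
reagent_bottle [(0.76, [418, 237, 29, 49])]
beaker [(0.69, [206, 166, 18, 24]), (0.44, [268, 210, 19, 44])]
acid_bottle [(0.78, [162, 186, 16, 36]), (0.57, [268, 211, 90, 63])]
top [[387.88601533537815, 0.0, 278.08581850361287], [0.0, 387.88601533537815, 211.88975895531908], [0.0, 0.0, 1.0]] [0.02741918 0.         0.         0.         0.        ] [[-0.018678689774122098, 0.9873749410793602, -0.1572953663553124, 0.43285986584175695], [-0.9998052041064026, -0.019449065041695978, -0.0033597188511144366, -0.006654073967878602], [-0.006376550013664209, 0.15720197071771624, 0.9875458875477076, 1.140050704111851], [0.0, 0.0, 0.0, 1.0]]
deck [(0.63, [308, 234, 130, 132])]
pan [(0.96, [328, 249, 40, 37])]
cover [(0.89, [200, 150, 44, 39]), (0.86, [294, 213, 37, 41]), (0.66, [195, 221, 34, 44]), (0.59, [307, 232, 129, 132])]
reagent_bottle [(0.97, [124, 249, 40, 30])]
beaker [(0.88, [424, 268, 33, 23])]
acid_bottle [(0.86, [438, 193, 34, 26])]
```

View pics/scene1.png

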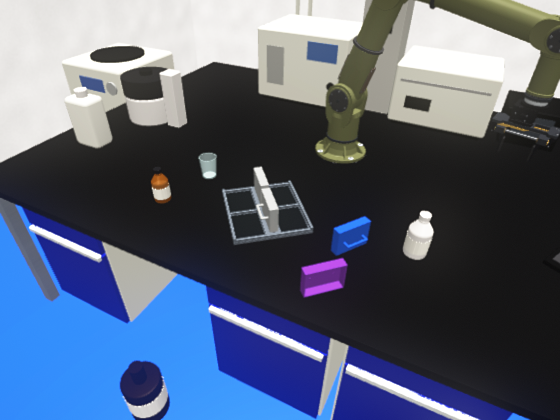

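Run:
```python
import cv2
a=cv2.imread('pics/top1.png')[130:310,90:460]
cv2.imwrite('pics/top1c.png',cv2.resize(a,None,fx=2.1,fy=2.1,interpolation=cv2.INTER_CUBIC))
```

```text
(no output)
```

View pics/top1c.png

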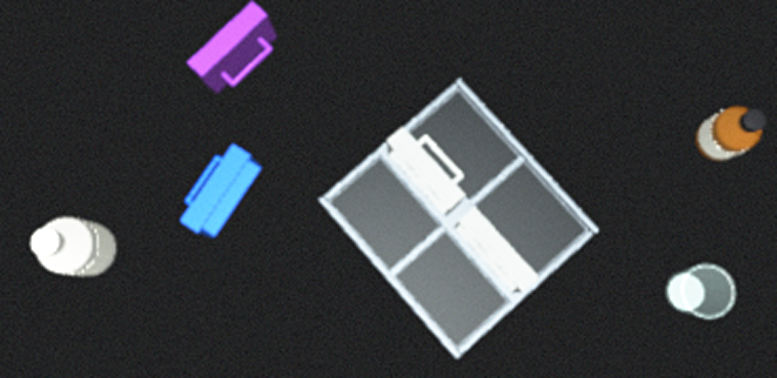

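The steel cover, with its handle toward the upper right, is at top px (294,213), and the pan is at (328,249). Look-alikes are blue at (195,221) and purple at (200,150), and neither is meant. The pan tips to the upper right and the cover to the lower left. Next I measure with depth.

```bash
cat > h.py <<'E'
from bench import ctrl
import numpy as np, cv2
from scipy.spatial.transform import Rotation as R
def cloud(n):
    s=ctrl.get_state(); d=ctrl.get_image(n); K=d['camera_matrix']; z=d['depth']
    v,u=np.mgrid[:420,:560]
    p=cv2.undistortPoints(np.stack([u,v],-1).reshape(-1,1,2).astype(float),np.array(K),np.array(d['dist_coeffs'])).reshape(420,560,2)
    P=np.stack([p[...,0]*z,-p[...,1]*z,-z],-1)
    if n=='wrist':
        T=np.eye(4);T[:3,:3]=R.from_rotvec(s['tool_rot']).as_matrix();T[:3,3]=s['position'];T=T@d['tool_from_camera']
    else: T=d['extrinsics']
    W=P@np.array(T)[:3,:3].T+np.array(T)[:3,3]; W[z<=0]=np.nan
    return d['color'],W
def rect(p):
    (c,wh,a)=cv2.minAreaRect((p*1000).astype(np.float32)); return [round(v,1) for v in (*c,*wh,a)]
E
python3 - <<'E'
from h import *
for n in ['top','scene']:
    c,W=cloud(n); X,Y,Z=W[...,0],W[...,1],W[...,2]
    near=(abs(X-0.55)<0.25)&(abs(Y+0.09)<0.22)
    for nm in (['deck'] if n=='top' else [])+['pan','cover']:
        r=ctrl.outline_of(nm,n); print(n,nm,[(round(float(q['confidence']),2),[round(float(v)) for v in q['bbox']]) for q in r])
    m=near&(Z>.09)&(Z<.125); lab=cv2.connectedComponentsWithStats(m.astype(np.uint8))
    for i in range(1,lab[0]):
        if lab[2][i,4]>15:
            p=W[lab[1]==i]; print(n,'high',len(p),rect(p[:,:2]),'z',np.percentile(p[:,2],[5,50,95]).round(4), 'px',lab[3][i].round())
    m=near&(Z>.005)&(Z<.13)
    lab=cv2.connectedComponentsWithStats(m.astype(np.uint8)); i=1+np.argmax(lab[2][1:,4]); p=W[(lab[1]==i)&(Z<.03)]
    print(n,'deck',len(p),rect(p[:,:2]),np.percentile(p[:,2],[5,50,95]).round(4))
    for nm in ['reagent_bottle','beaker','acid_bottle']:
        r=ctrl.outline_of(nm,n)[0]; print(nm,np.nanmedian(W[r['mask']],0).round(3))
E
```

```text
top deck [(0.64, [308, 234, 133, 134])]
top pan [(0.65, [328, 250, 39, 39])]
top cover [(0.85, [200, 152, 44, 45]), (0.79, [293, 213, 36, 40]), (0.6, [196, 222, 39, 42])]
top high 466 [604.1, -42.4, 119.8, 28.6, 40.9] z [0.1047 0.1079 0.1112] px [293. 209.]
top high 487 [498.5, -131.2, 119.7, 28.6, 40.3] z [0.105 0.108 0.111] px [327. 248.]
top deck 7565 [553.6, -87.2, 296.7, 266.2, 39.2] [0.0062 0.0099 0.0234]
reagent_bottle [0.511 0.406 0.102]
beaker [ 0.44  -0.411  0.044]
acid_bottle [ 0.646 -0.442  0.087]
scene pan [(0.8, [261, 185, 13, 34])]
scene cover [(0.91, [269, 210, 27, 44]), (0.82, [324, 279, 48, 36]), (0.63, [351, 237, 35, 36])]
scene high 456 [554.7, -84.6, 261.3, 30.8, 40.1] z [0.0942 0.1058 0.1085] px [266. 191.]
scene deck 3057 [554.8, -86.0, 293.4, 262.7, 40.3] [0.0054 0.0084 0.0219]
reagent_bottle [0.543 0.424 0.077]
beaker [ 0.457 -0.388  0.055]
acid_bottle [ 0.671 -0.441  0.064]
```

```bash
cat > to.py <<'E'
import sys; from h import *
# usage: to.py x y z [yaw of tool y, deg]: shift/turn needed, in move units
s=ctrl.get_state(); M=R.from_rotvec(s['tool_rot']).as_matrix()
t=np.array([float(v) for v in sys.argv[1:4]])
print('t',s['time'],'pos',np.round(s['position'],4),'F',np.round(s['ft_force'],1),'w',round(s['grip_width'],2))
print('slide',np.round(M.T@(t-s['position'])/.25,3))
if len(sys.argv)>4:
    a=np.radians(float(sys.argv[4])); y=np.array([np.cos(a),np.sin(a),0]); z=np.array([0,0,-1.]); D=np.stack([np.cross(y,z),y,z],1)
    print('turn',np.round(np.degrees(R.from_matrix(M.T@D).as_rotvec())/30,3))
E
python3 to.py .38 .5 .234 -49.9; python3 to.py .52 .30 .234
```

```text
t 1.35 pos [0.1519 0.632  0.2336] F [ 0.6 -0.8 -0.4] w 1.0
slide [-1.011 -0.3   -0.002]
turn [ 0.    -0.     4.213]
t 1.35 pos [0.1519 0.632  0.2336] F [ 0.6 -0.8 -0.4] w 1.0
slide [-1.742 -0.947 -0.002]
```

Run:
```python
from bench import ctrl; import cv2
a=ctrl.get_image('top')['color'][180:290,250:370,::-1]
cv2.imwrite('pics/crop.png',cv2.resize(a,None,fx=5,fy=5,interpolation=cv2.INTER_CUBIC))
```

```text
(no output)
```

View pics/crop.png

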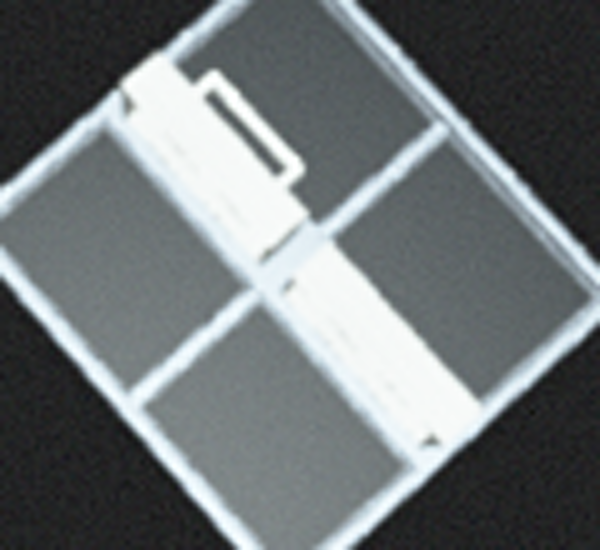

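The crop confirms it. The grey steel cover is at crop (215,165), with its handle to the upper right and its open rim to the lower left. The plain pan is at (385,345) and opens to the lower left.

```bash
python3 -m inch '[{"slide":[-0.2,-0.06,0],"angular":[0,0,0.2],"claw":-1},{"slide":[-0.4,-0.12,0],"angular":[0,0,0.4],"claw":-1},{"slide":[-0.6,-0.18,0],"angular":[0,0,0.6],"claw":-1},{"slide":[-0.8,-0.24,0],"angular":[0,0,0.8],"claw":-1},{"slide":[-1,-0.3,0],"angular":[0,0,1],"claw":-1},{"slide":[-1,-0.3,0],"angular":[0,0,1],"claw":-1},{"slide":[-1,-0.3,0],"angular":[0,0,1],"claw":-1}]' 20; python3 to.py .52 .30 .234
```

```text
time: 2.1
position: [0.3805, 0.4985, 0.2337]
tool_rot: [1.172, 2.914, 0.0]
ft_force: [-0.5, 0.4, 1.2]
grip_width: 0.448
grip_force: 0.0
t 2.1 pos [0.3805 0.4985 0.2337] F [-0.5  0.4  1.2] w 0.45
slide [-0.953 -0.187 -0.   ]
```

```bash
python3 -m inch '[{"slide":[-0.2,-0.04,0],"angular":[0,0,0.25],"claw":-1},{"slide":[-0.4,-0.08,0],"angular":[0,0,0.5],"claw":-1},{"slide":[-0.6,-0.12,0],"angular":[0,0,0.75],"claw":-1},{"slide":[-0.8,-0.16,0],"angular":[0,0,1],"claw":-1},{"slide":[-0.95,-0.19,0],"angular":[0,0,1],"claw":-1},{"slide":[-0.95,-0.19,0],"angular":[0,0,1],"claw":-1}]'; python3 to.py .56 .08 .234
```

```text
time: 2.7
position: [0.5201, 0.2973, 0.234]
tool_rot: [1.887, 2.508, -0.001]
ft_force: [1.0, -0.7, -0.2]
grip_width: 0.011
grip_force: 0.0
t 2.7 pos [0.5201 0.2973 0.234 ] F [ 1.  -0.7 -0.2] w 0.01
slide [-0.88  -0.087  0.002]
```

```bash
python3 -m inch '[{"slide":[-0.2,-0.02,0],"angular":[0,0,0.25],"claw":-1},{"slide":[-0.4,-0.04,0],"angular":[0,0,0.5],"claw":-1},{"slide":[-0.6,-0.06,0],"angular":[0,0,0.75],"claw":-1},{"slide":[-0.8,-0.08,0],"angular":[0,0,1],"claw":-1},{"slide":[-0.88,-0.09,0],"angular":[0,0,1],"claw":-1},{"slide":[-0.88,-0.09,0],"angular":[0,0,1],"claw":-1}]'; python3 to.py .467 -.094 .234 -49.9
```

```text
time: 3.3
position: [0.558, 0.0834, 0.234]
tool_rot: [2.47, 1.941, 0.001]
ft_force: [0.3, -0.6, 0.1]
grip_width: 0.009
grip_force: 0.0
t 3.3 pos [0.558  0.0834 0.234 ] F [ 0.3 -0.6  0.1] w 0.01
slide [-0.776 -0.186 -0.   ]
turn [ 1.000e-03 -1.000e-03  1.207e+00]
```

```bash
python3 -m inch '[{"slide":[-0.2,-0.05,0],"angular":[0,0,0.25],"claw":-1},{"slide":[-0.4,-0.1,0],"angular":[0,0,0.5],"claw":-1},{"slide":[-0.6,-0.15,0],"angular":[0,0,0.75],"claw":-1},{"slide":[-0.775,-0.185,0],"angular":[0,0,1],"claw":-1},{"slide":[-0.775,-0.185,0],"angular":[0,0,1],"claw":-1}]'; python3 to.py .467 -.094 .098 -49.9
```

```text
time: 3.8
position: [0.4658, -0.0956, 0.2342]
tool_rot: [-2.891, -1.23, -0.002]
ft_force: [0.0, 0.6, -0.3]
grip_width: 0.005
grip_force: 0.0
t 3.8 pos [ 0.4658 -0.0956  0.2342] F [ 0.   0.6 -0.3] w 0.01
slide [ 0.007 -0.001  0.545]
turn [ 0.    -0.002  0.2  ]
```

```bash
python3 -m inch '[{"slide":[0.007,0,0.18],"angular":[0,0,0.2],"claw":-1},{"slide":[0.007,0,0.36],"angular":[0,0,0.2],"claw":-1},{"slide":[0.007,0,0.545],"angular":[0,0,0.2],"claw":-1},{"slide":[0.007,0,0.545],"angular":[0,0,0.2],"claw":-1}]'; python3 to.py .4985 -.1312 .098 -49.9
```

```text
time: 4.2
position: [0.4646, -0.087, 0.0921]
tool_rot: [-2.941, -1.094, 0.017]
ft_force: [-0.2, -0.1, -0.2]
grip_width: 0.007
grip_force: 0.0
t 4.2 pos [ 0.4646 -0.087   0.0921] F [-0.2 -0.1 -0.2] w 0.01
slide [-0.013  0.222 -0.025]
turn [-0.014  0.017  0.024]
```

```bash
python3 -m inch '[{"slide":[-0.01,0.05,-0.02],"angular":[0,0,0],"claw":-1},{"slide":[-0.01,0.08,-0.02],"angular":[0,0,0],"claw":-1},{"slide":[-0.01,0.1,-0.02],"angular":[0,0,0],"claw":-1},{"slide":[-0.01,0.12,-0.02],"angular":[0,0,0],"claw":-1},{"slide":[-0.01,0.14,-0.02],"angular":[0,0,0],"claw":-1},{"slide":[-0.01,0.15,-0.02],"angular":[0,0,0],"claw":-1}]'
cat > look.py <<'E'
from h import *
import sys
# deck-frame slices: print height profile across rib for the pan or cover half
c,W=cloud('top'); ex=np.array([.765,.644]); ey=np.array([-.644,.765]); o=np.array([.5513,-.0868])
q=(W[...,:2]-o); x=q@ex*1000; y=q@ey*1000; z=W[...,2]*1000
for s,n in ((-69,'pan'),(69,'cover')):
    print(n,[(int(b),round(float(np.nanmedian(z[(abs(x-s)<45)&(abs(y-b)<5)])))) for b in range(-125,126,10)])
if len(sys.argv)>1: cv2.imwrite(sys.argv[1],cv2.resize(np.ascontiguousarray(c[160:310,230:390,::-1]),None,fx=4,fy=4))
E
python3 look.py; python3 to.py .4985 -.1312 .098 -49.9
```

```text
time: 4.8
position: [0.4917, -0.1213, 0.1026]
tool_rot: [2.947, 1.087, 0.001]
ft_force: [-0.7, -1.2, 1.1]
grip_width: 0.006
grip_force: 0.2
t 4.85 pos [ 0.4917 -0.1216  0.1025] F [-0.  -0.6 -0.3] w 0.01
slide [-0.004  0.047  0.018]
turn [ 0.001 -0.     0.012]
  return np.nanmean(a, axis, out=out, keepdims=keepdims)
Traceback (most recent call last):
  File "look.py", line 7, in <module>
    print(n,[(int(b),round(float(np.nanmedian(z[(abs(x-s)<45)&(abs(y-b)<5)])))) for b in range(-125,126,10)])
                     ~~~~~^^^^^^^^^^^^^^^^^^^^^^^^^^^^^^^^^^^^^^^^^^^^^^^^^^^^
ValueError: cannot convert float NaN to integer
```

```bash
sed -i 's/round(float(np.nanmedian(\(.*\)))) for b/float(np.round(np.nanmedian(\1),0)) for b/' look.py; sed -i 's/^print/&/;s/(int(b),float/(b,float/' look.py; sed -n 7p look.py; python3 -m inch '[{"slide":[0,0.015,0],"angular":[0,0,0],"claw":-1},{"slide":[0,0.03,0],"angular":[0,0,0],"claw":-1},{"slide":[0,0.045,0],"angular":[0,0,0],"claw":-1},{"slide":[0,0.06,0],"angular":[0,0,0],"claw":-1},{"slide":[0,0.07,0],"angular":[0,0,0],"claw":-1},{"slide":[0,0.08,0],"angular":[0,0,0],"claw":-1},{"slide":[0,0.08,0],"angular":[0,0,0],"claw":-1},{"slide":[0,0.08,0],"angular":[0,0,0],"claw":-1}]'; python3 look.py pics/a.png
```

```text
print(n,[(b,float(np.round(np.nanmedian(z[(abs(x-s)<45)&(abs(y-b)<5)])),0)) for b in range(-125,126,10)])
time: 5.65
position: [0.5042, -0.1363, 0.1023]
tool_rot: [-2.947, -1.087, 0.0]
ft_force: [-0.0, -0.7, -0.3]
grip_width: 0.003
grip_force: 0.0
  return np.nanmean(a, axis, out=out, keepdims=keepdims)
Traceback (most recent call last):
  File "look.py", line 7, in <module>
    print(n,[(b,float(np.round(np.nanmedian(z[(abs(x-s)<45)&(abs(y-b)<5)])),0)) for b in range(-125,126,10)])
                ~~~~~^^^^^^^^^^^^^^^^^^^^^^^^^^^^^^^^^^^^^^^^^^^^^^^^^^^^^^^^^
TypeError: float expected at most 1 argument, got 2
```

```bash
cat > look.py <<'E'
from h import *
import sys, warnings; warnings.simplefilter('ignore')
# deck-frame height profile across rib for the pan and cover halves
ex=np.array([.765,.644]); ey=np.array([-.644,.765]); o=np.array([.5513,-.0868])
for cam in ['top','scene']:
    c,W=cloud(cam)
    q=(W[...,:2]-o); x=q@ex*1000; y=q@ey*1000; z=W[...,2]*1000
    for s,n in ((-69,'pan'),(69,'cover')):
        print(cam,n,' '.join('%d:%.0f'%(b,np.nanmedian(z[(abs(x-s)<45)&(abs(y-b)<5)])) for b in range(-125,126,10)))
    if len(sys.argv)>1:
        r=c[160:310,230:390] if cam=='top' else c[150:260,190:350]
        cv2.imwrite(f'pics/{sys.argv[1]}_{cam}.png',cv2.resize(np.ascontiguousarray(r[:,:,::-1]),None,fx=4,fy=4))
E
python3 -m inch '[{"slide":[0,-0.1,-0.1],"angular":[0,0,0],"claw":-1},{"slide":[0,-0.25,-0.2],"angular":[0,0,0],"claw":-1},{"slide":[0,-0.25,-0.3],"angular":[0,0,0],"claw":-1},{"slide":[0,-0.25,-0.3],"angular":[0,0,0],"claw":-1}]'; python3 look.py a; python3 to.py .4985 -.1312 .098 -49.9
```

```text
time: 6.1
position: [0.4656, -0.0879, 0.1806]
tool_rot: [2.946, 1.09, 0.011]
ft_force: [0.1, -0.4, 0.3]
grip_width: 0.006
grip_force: 0.0
top pan -125:18 -115:9 -105:25 -95:13 -85:15 -75:15 -65:16 -55:19 -45:282 -35:283 -25:283 -15:283 -5:554 5:565 15:573 25:575 35:577 45:578 55:578 65:579 75:584 85:589 95:591 105:592 115:591 125:585
top cover -125:18 -115:9 -105:9 -95:9 -85:9 -75:9 -65:9 -55:9 -45:9 -35:58 -25:62 -15:108 -5:108 5:106 15:20 25:11 35:9 45:9 55:9 65:9 75:9 85:9 95:9 105:9 115:9 125:23
scene pan -125:20 -115:7 -105:9 -95:11 -85:13 -75:14 -65:14 -55:16 -45:18 -35:261 -25:48 -15:277 -5:273 5:524 15:496 25:445 35:441 45:401 55:373 65:359 75:394 85:446 95:337 105:515 115:524 125:280
scene cover -125:22 -115:7 -105:8 -95:7 -85:7 -75:7 -65:7 -55:7 -45:7 -35:9 -25:15 -15:62 -5:106 5:106 15:106 25:7 35:7 45:7 55:7 65:6 75:7 85:7 95:7 105:7 115:7 125:20
t 6.2 pos [ 0.464  -0.0886  0.1777] F [ 0.6 -0.2  0.4] w 0.0
slide [-0.006  0.219  0.319]
turn [ 0.001 -0.003  0.014]
```

View pics/a_scene.png

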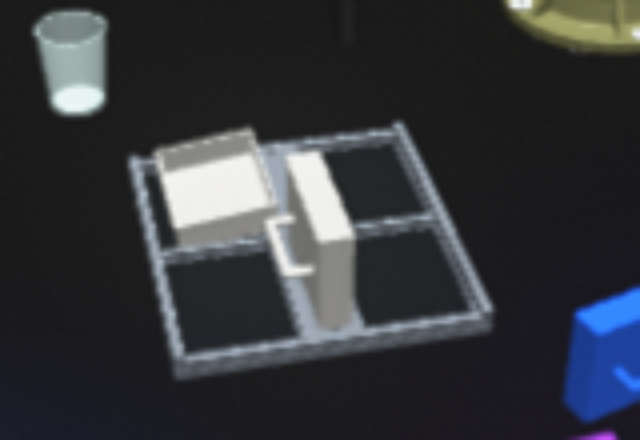

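The pan, at about (215,195) in the crop, lies open side up with its far edge in the pocket and its near edge still on the rib. Next I lower the fingers behind it.

```bash
python3 to.py .4856 -.1159 .037 -49.9
```

```text
t 6.2 pos [ 0.464  -0.0886  0.1777] F [ 0.6 -0.2  0.4] w 0.0
slide [-0.006  0.139  0.563]
turn [ 0.001 -0.003  0.014]
```

```bash
python3 -m inch '[{"slide":[-0.006,0.13,0],"angular":[0,0,0.014],"claw":-1},{"slide":[-0.006,0.13,0.15],"angular":[0,0,0.014],"claw":-1},{"slide":[-0.006,0.13,0.3],"angular":[0,0,0.014],"claw":-1},{"slide":[-0.006,0.13,0.45],"angular":[0,0,0.014],"claw":-1},{"slide":[-0.006,0.13,0.55],"angular":[0,0,0.014],"claw":-1},{"slide":[-0.006,0.13,0.55],"angular":[0,0,0.014],"claw":-1},{"slide":[-0.006,0.13,0.55],"angular":[0,0,0.014],"claw":-1}]'; python3 to.py .5069 -.1411 .037 -49.9
```

```text
time: 6.9
position: [0.483, -0.1151, 0.0393]
tool_rot: [2.952, 1.075, -0.004]
ft_force: [0.6, 0.8, 0.3]
grip_width: 0.008
grip_force: 0.0
t 6.9 pos [ 0.483  -0.1151  0.0393] F [0.6 0.8 0.3] w 0.01
slide [0.006 0.141 0.009]
turn [-0.001  0.004 -0.003]
```

```bash
python3 -m inch '[{"slide":[0.006,0.02,0.005],"angular":[0,0,0],"claw":-1},{"slide":[0.006,0.04,0.005],"angular":[0,0,0],"claw":-1},{"slide":[0.006,0.06,0.005],"angular":[0,0,0],"claw":-1},{"slide":[0.006,0.08,0.005],"angular":[0,0,0],"claw":-1},{"slide":[0.006,0.1,0.005],"angular":[0,0,0],"claw":-1},{"slide":[0.006,0.115,0.005],"angular":[0,0,0],"claw":-1},{"slide":[0.006,0.13,0.005],"angular":[0,0,0],"claw":-1},{"slide":[0.006,0.14,0.005],"angular":[0,0,0],"claw":-1},{"slide":[0.006,0.14,0.005],"angular":[0,0,0],"claw":-1},{"slide":[0.006,0.14,0.005],"angular":[0,0,0],"claw":-1}]'; python3 look.py b
```

```text
time: 7.9
position: [0.5074, -0.1403, 0.0385]
tool_rot: [2.951, 1.076, 0.0]
ft_force: [-0.5, 0.4, -0.0]
grip_width: 0.005
grip_force: 0.0
top pan -125:nan -115:nan -105:141 -95:nan -85:nan -75:nan -65:417 -55:424 -45:428 -35:432 -25:435 -15:437 -5:452 5:456 15:459 25:462 35:464 45:476 55:481 65:484 75:472 85:493 95:497 105:502 115:504 125:503
top cover -125:18 -115:9 -105:9 -95:9 -85:9 -75:9 -65:9 -55:9 -45:9 -35:59 -25:63 -15:108 -5:108 5:106 15:21 25:10 35:9 45:9 55:9 65:9 75:9 85:9 95:9 105:9 115:9 125:24
scene pan -125:21 -115:8 -105:132 -95:116 -85:131 -75:16 -65:137 -55:367 -45:294 -35:279 -25:232 -15:255 -5:245 5:296 15:336 25:392 35:416 45:430 55:417 65:420 75:450 85:471 95:482 105:484 115:495 125:488
scene cover -125:21 -115:7 -105:7 -95:7 -85:7 -75:7 -65:7 -55:7 -45:7 -35:9 -25:15 -15:62 -5:106 5:106 15:106 25:7 35:7 45:7 55:7 65:7 75:7 85:7 95:7 105:6 115:6 125:21
```

View pics/b_scene.png

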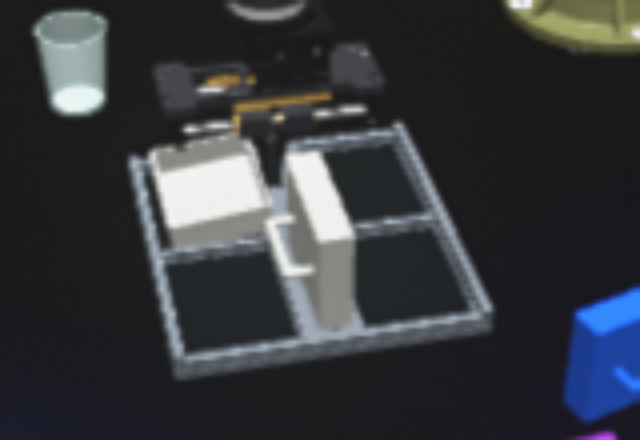

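The pan has moved but its near edge still seems high, at about (265,205). I push a little further, then back off and measure.

```bash
python3 -m inch '[{"slide":[0,0.015,0],"angular":[0,0,0],"claw":-1},{"slide":[0,0.03,0],"angular":[0,0,0],"claw":-1},{"slide":[0,0.03,0],"angular":[0,0,0],"claw":-1},{"slide":[0,0.03,0],"angular":[0,0,0],"claw":-1},{"slide":[0,0.03,0],"angular":[0,0,0],"claw":-1},{"slide":[0,-0.05,0],"angular":[0,0,0],"claw":-1},{"slide":[0,-0.1,-0.15],"angular":[0,0,0],"claw":-1},{"slide":[0,-0.25,-0.35],"angular":[0,0,0],"claw":-1},{"slide":[0,-0.25,-0.55],"angular":[0,0,0],"claw":-1},{"slide":[0,-0.25,-0.55],"angular":[0,0,0],"claw":-1}]'; python3 look.py c|grep pan
```

```text
time: 9.0
position: [0.4698, -0.0918, 0.1813]
tool_rot: [2.95, 1.078, 0.015]
ft_force: [0.4, -0.6, 0.3]
grip_width: -0.0
grip_force: 0.0
top pan -125:24 -115:13 -105:11 -95:10 -85:11 -75:10 -65:13 -55:nan -45:283 -35:283 -25:284 -15:nan -5:560 5:570 15:575 25:576 35:578 45:578 55:579 65:582 75:588 85:590 95:592 105:592 115:589 125:577
scene pan -125:22 -115:10 -105:10 -95:9 -85:9 -75:10 -65:9 -55:10 -45:269 -35:245 -25:276 -15:20 -5:517 5:525 15:447 25:455 35:418 45:399 55:355 65:388 75:414 85:436 95:508 105:525 115:518 125:280
```

View pics/c_scene.png

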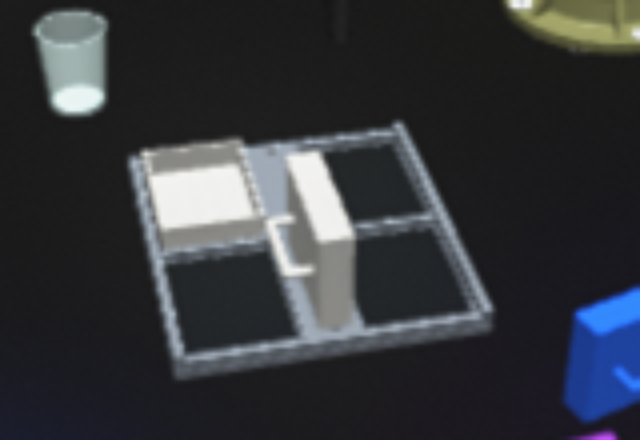

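The pan is flat in its pocket: floor heights are a uniform 10 mm or so, and it sits square at crop (200,195). Next is the cover, pushed from its handle side.

```bash
python3 to.py .633 -.077 .18 -49.9
```

```text
t 9.1 pos [ 0.4687 -0.0921  0.1782] F [ 0.5  0.3 -0.3] w 0.01
slide [ 0.542  0.377 -0.003]
turn [ 0.004 -0.01   0.001]
```

```bash
python3 -m inch '[{"slide":[0.1,0.1,-0.05],"angular":[0,0,0],"claw":-1},{"slide":[0.2,0.2,-0.05],"angular":[0,0,0],"claw":-1},{"slide":[0.35,0.3,-0.05],"angular":[0,0,0],"claw":-1},{"slide":[0.5,0.38,0],"angular":[0,0,0],"claw":-1},{"slide":[0.54,0.38,0.12],"angular":[0,0,0],"claw":-1},{"slide":[0.54,0.38,0.3],"angular":[0,0,0],"claw":-1},{"slide":[0.54,0.38,0.3],"angular":[0,0,0],"claw":-1},{"slide":[0.54,0.38,0.3],"angular":[0,0,0],"claw":-1}]'; python3 to.py .6041 -.0424 .103 -49.9
```

```text
time: 9.9
position: [0.6301, -0.0793, 0.0993]
tool_rot: [-2.952, -1.074, 0.007]
ft_force: [-0.4, -0.1, 1.6]
grip_width: 0.003
grip_force: 0.0
t 9.9 pos [ 0.6301 -0.0793  0.0993] F [-0.4 -0.1  1.6] w 0.0
slide [ 0.015 -0.18  -0.015]
turn [-0.004  0.008 -0.004]
```

```bash
python3 -m inch '[{"slide":[0.015,-0.05,-0.02],"angular":[0,0,0],"claw":-1},{"slide":[0.015,-0.08,-0.02],"angular":[0,0,0],"claw":-1},{"slide":[0.015,-0.1,-0.02],"angular":[0,0,0],"claw":-1},{"slide":[0.015,-0.12,-0.02],"angular":[0,0,0],"claw":-1},{"slide":[0.015,-0.14,-0.02],"angular":[0,0,0],"claw":-1},{"slide":[0.015,-0.16,-0.02],"angular":[0,0,0],"claw":-1},{"slide":[0.015,-0.18,-0.02],"angular":[0,0,0],"claw":-1},{"slide":[0.015,-0.2,-0.02],"angular":[0,0,0],"claw":-1},{"slide":[0.015,-0.215,-0.02],"angular":[0,0,0],"claw":-1},{"slide":[0.015,-0.23,-0.02],"angular":[0,0,0],"claw":-1}]';python3 -m inch '[{"slide":[0,-0.015,0],"angular":[0,0,0],"claw":-1},{"slide":[0,-0.03,0],"angular":[0,0,0],"claw":-1},{"slide":[0,-0.045,0],"angular":[0,0,0],"claw":-1},{"slide":[0,-0.055,0],"angular":[0,0,0],"claw":-1},{"slide":[0,-0.055,0],"angular":[0,0,0],"claw":-1},{"slide":[0,-0.055,0],"angular":[0,0,0],"claw":-1}]'; python3 look.py d; python3 to.py .6041 -.0424 .103 -49.9
```

```text
time: 10.9
position: [0.597, -0.0315, 0.1059]
tool_rot: [-2.951, -1.076, 0.001]
ft_force: [0.5, -0.3, -0.3]
grip_width: 0.008
grip_force: 0.0
time: 11.5
position: [0.5886, -0.0213, 0.1061]
tool_rot: [2.951, 1.076, 0.0]
ft_force: [-0.4, 0.2, 0.7]
grip_width: 0.001
grip_force: 0.0
top pan -125:25 -115:14 -105:11 -95:11 -85:11 -75:11 -65:11 -55:11 -45:12 -35:21 -25:17 -15:19 -5:18 5:18 15:18 25:10 35:8 45:9 55:9 65:9 75:9 85:10 95:533 105:553 115:564 125:573
top cover -125:19 -115:9 -105:8 -95:8 -85:8 -75:10 -65:206 -55:206 -45:183 -35:13 -25:489 -15:498 -5:501 5:501 15:503 25:504 35:507 45:518 55:521 65:526 75:529 85:534 95:534 105:535 115:534 125:539
scene pan -125:22 -115:11 -105:10 -95:10 -85:9 -75:8 -65:10 -55:10 -45:9 -35:18 -25:16 -15:16 -5:16 5:16 15:16 25:9 35:7 45:7 55:8 65:6 75:7 85:7 95:7 105:7 115:7 125:21
scene cover -125:22 -115:7 -105:7 -95:7 -85:7 -75:7 -65:190 -55:181 -45:180 -35:92 -25:207 -15:404 -5:354 5:360 15:300 25:302 35:298 45:332 55:362 65:306 75:454 85:476 95:460 105:207 115:500 125:26
t 11.6 pos [ 0.5887 -0.0214  0.1061] F [-0.3 -0.2 -1.2] w 0.0
slide [-0.007  0.104  0.012]
turn [ 0.    -0.    -0.001]
```

View pics/d_scene.png

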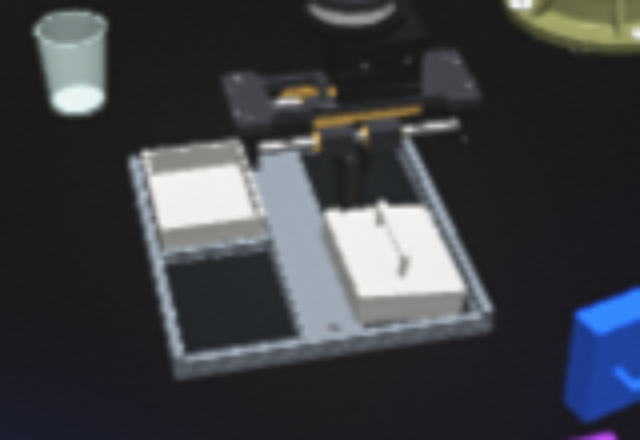

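The cover, at (395,255), is tipped rim down with its handle up and its near edge on the rib. I retract and lower behind it.

```bash
python3 -m inch '[{"slide":[-0.007,0.08,-0.04],"angular":[0,0,0],"claw":-1},{"slide":[-0.007,0.18,-0.04],"angular":[0,0,0],"claw":-1},{"slide":[-0.007,0.18,0],"angular":[0,0,0],"claw":-1},{"slide":[-0.007,0.18,0.14],"angular":[0,0,0],"claw":-1},{"slide":[-0.007,0.18,0.27],"angular":[0,0,0],"claw":-1},{"slide":[-0.007,0.18,0.27],"angular":[0,0,0],"claw":-1},{"slide":[-0.007,0.18,0.27],"angular":[0,0,0],"claw":-1}]'; python3 to.py .6041 -.0424 .037 -49.9
```

```text
time: 12.3
position: [0.6156, -0.0567, 0.0383]
tool_rot: [-2.951, -1.076, 0.002]
ft_force: [0.9, -0.9, 0.9]
grip_width: 0.006
grip_force: 0.0
t 12.3 pos [ 0.6156 -0.0567  0.0383] F [ 0.9 -0.9  0.9] w 0.01
slide [ 0.002 -0.074  0.005]
turn [-0.002  0.003 -0.001]
```

```bash
python3 -m inch '[{"slide":[0.002,-0.04,0],"angular":[0,0,0],"claw":-1},{"slide":[0.002,-0.06,0],"angular":[0,0,0],"claw":-1},{"slide":[0.002,-0.08,0],"angular":[0,0,0],"claw":-1},{"slide":[0.002,-0.1,0],"angular":[0,0,0],"claw":-1},{"slide":[0.002,-0.115,0],"angular":[0,0,0],"claw":-1},{"slide":[0.002,-0.13,0],"angular":[0,0,0],"claw":-1},{"slide":[0.002,-0.145,0],"angular":[0,0,0],"claw":-1},{"slide":[0.002,-0.155,0],"angular":[0,0,0],"claw":-1},{"slide":[0.002,-0.155,0],"angular":[0,0,0],"claw":-1},{"slide":[0.002,-0.155,0],"angular":[0,0,0],"claw":-1}]'; python3 -m inch '[{"slide":[0,0.08,0],"angular":[0,0,0],"claw":-1},{"slide":[0,0.15,-0.05],"angular":[0,0,0],"claw":-1},{"slide":[0,0.25,-0.25],"angular":[0,0,0],"claw":-1},{"slide":[0,0.4,-0.45],"angular":[0,0,0],"claw":-1},{"slide":[0,0.55,-0.6],"angular":[0,0,0],"claw":-1},{"slide":[0,0.7,-0.6],"angular":[0,0,0],"claw":-1},{"slide":[0,0.7,-0.6],"angular":[0,0,0],"claw":-1}]';python3 look.py e
```

```text
time: 13.3
position: [0.5915, -0.0266, 0.0385]
tool_rot: [-2.951, -1.076, 0.0]
ft_force: [-0.2, 0.3, -0.2]
grip_width: 0.003
grip_force: 0.0
time: 14.0
position: [0.7066, -0.168, 0.191]
tool_rot: [2.948, 1.065, 0.004]
ft_force: [0.1, -0.6, 0.4]
grip_width: 0.006
grip_force: 0.0
top pan -125:24 -115:16 -105:12 -95:12 -85:11 -75:10 -65:14 -55:591 -45:596 -35:603 -25:607 -15:611 -5:616 5:619 15:623 25:626 35:629 45:632 55:634 65:636 75:638 85:640 95:641 105:643 115:644 125:646
top cover -125:595 -115:596 -105:597 -95:596 -85:594 -75:593 -65:598 -55:599 -45:597 -35:597 -25:595 -15:591 -5:21 5:19 15:19 25:18 35:37 45:36 55:36 65:38 75:37 85:36 95:36 105:36 115:36 125:23
scene pan -125:22 -115:12 -105:9 -95:10 -85:9 -75:10 -65:10 -55:9 -45:10 -35:20 -25:17 -15:16 -5:17 5:16 15:16 25:9 35:7 45:7 55:7 65:7 75:8 85:8 95:10 105:10 115:578 125:579
scene cover -125:444 -115:348 -105:535 -95:533 -85:531 -75:536 -65:553 -55:563 -45:564 -35:563 -25:563 -15:565 -5:562 5:565 15:563 25:27 35:35 45:34 55:34 65:36 75:44 85:34 95:34 105:35 115:34 125:22
```

View pics/e_scene.png

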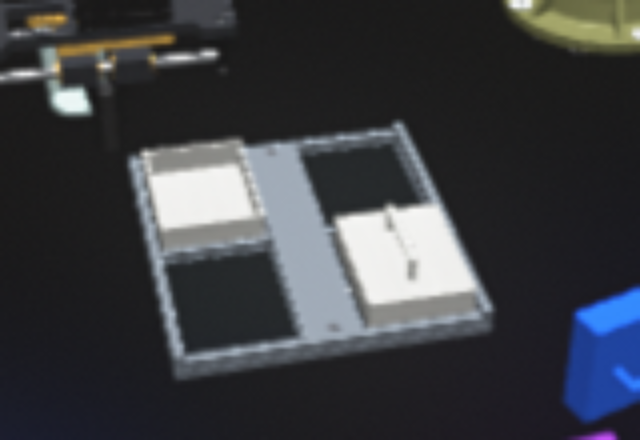

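The cover lies level at (410,260): its top is 36 mm high all over and it sits inside the pocket. The pan, at (200,195), is still flat. The arm is clear of everything.

```bash
python3 -c "
from bench import ctrl
print(ctrl.close_job())"
```

```text
the job is handed in; nothing more can be done
None
```

I handed the job in at about 14 s: the pan lies open side up and the cover lies rim down with its handle up, each measured flat on its own pocket floor. The arm is clear and never went near the bottles or the beaker; no verdict came back.

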